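# Post the bracket that matches the sample through the sprung flaps

## Task

On this model maker's table a sample bracket lies on the white card beside the tray. Take the one bracket of the same shape out of the tray's bins, push it down through both sprung flaps in the top of the kit box, and let go only when it is inside past the flaps, so that it lies in the box and the flaps close behind it. Leave the other brackets where they are in their bins and do not disturb the things standing about.

Things in the scene. Friction and masses are not known exactly. Their poses are not given: they have to be found in the camera images.
- part_L: Loose plywood L bracket: one arm to +y at the spine's +x end (arm centre line x = +45 mm; its end at y = 36 mm). Flat, 12 mm thick, about 50 g. Spine 110 mm long (x from -55 to 55) and 20 mm wide (y from -10 to 10); arms 20 mm wide. Origin: centre of the spine's underside; x along the spine, z up. One of the four brackets, one in each bin of the tray, in any bin and at any yaw.
- part_T: Loose plywood T bracket: one arm to +y at the middle of the spine (arm centre line x = 0; its end at y = 36 mm). Flat, 12 mm thick, about 50 g. Spine 110 mm long (x from -55 to 55) and 20 mm wide (y from -10 to 10); arms 20 mm wide. Origin: centre of the spine's underside; x along the spine, z up. One of the four brackets, one in each bin of the tray, in any bin and at any yaw.
- part_U: Loose plywood U bracket: two arms to +y, one at each end of the spine (arm centre lines x = +45 and -45 mm; their ends at y = 36 mm). Flat, 12 mm thick, about 50 g. Spine 110 mm long (x from -55 to 55) and 20 mm wide (y from -10 to 10); arms 20 mm wide. Origin: centre of the spine's underside; x along the spine, z up. One of the four brackets, one in each bin of the tray, in any bin and at any yaw.
- part_Z: Loose plywood Z bracket: one arm to +y at the spine's +x end and one to -y at its -x end (arm centre lines x = +45 and -45 mm; ends at y = +28 and -28 mm). Flat, 12 mm thick, about 50 g. Spine 110 mm long (x from -55 to 55) and 20 mm wide (y from -10 to 10); arms 20 mm wide. Origin: centre of the spine's underside; x along the spine, z up. One of the four brackets, one in each bin of the tray, in any bin and at any yaw.
- sample_L: Pattern (fixed, only to be looked at) of the same shape, size and frame as part_L. Exactly one of the four patterns lies on the white card and is the sample; the other three lie put away on the cork boards at the left and right edges of the work area and mean nothing.
- sample_T: Pattern (fixed, only to be looked at) of the same shape, size and frame as part_T. Exactly one of the four patterns lies on the white card and is the sample; the other three lie put away on the cork boards at the left and right edges of the work area and mean nothing.
- sample_U: Pattern (fixed, only to be looked at) of the same shape, size and frame as part_U. Exactly one of the four patterns lies on the white card and is the sample; the other three lie put away on the cork boards at the left and right edges of the work area and mean nothing.
- sample_Z: Pattern (fixed, only to be looked at) of the same shape, size and frame as part_Z. Exactly one of the four patterns lies on the white card and is the sample; the other three lie put away on the cork boards at the left and right edges of the work area and mean nothing.
- card_spot (a point): Centre of the top of the white square card (136 mm, 4 mm thick, fixed) just beyond the tray. The pattern whose origin is here is the sample.
- tray: Grey plastic tray, fixed, 300 x 300 mm, 32 mm high, walls, floor and the cross divider 6 mm thick: 2 x 2 bins, each 141 mm square inside, bin centres at x, y = +-73.5 mm. Origin: centre of its underside. It stands to the left or to the right of the robot's centre line, the kit box on the other side.
- kit_box: Plywood kit box, fixed, 134 mm (x) by 184 mm (y), 120 mm high, floor 8 mm. Its top has an opening 104 mm (x) by 150 mm (y), shut by two plain aluminium flaps that meet in the middle. Origin: centre of its underside; yaw within 0.35 of straight.
- box_mouth (a point): Centre of the opening, level with the top of the kit box (120 mm over the work surface).
- flap_a (a joint): Sprung flap on the +x side of the opening: hinged along the opening's edge at box x = +52 mm, 51 mm long towards the middle, 3 mm thick, 146 mm along y. 0 = shut and level; grows as it is pushed down into the box, up to 1.45 rad. Its spring (0.04 N m shut, 0.06 N m at 1 rad) shuts it again. It carries a bracket laid on it, and swings back up over a bracket pushed below it: a centred bracket lies past the flaps when its upper face is about 50 mm under the mouth.
- flap_b (a joint): The same flap mirrored, hinged at box x = -52 mm.
- paint_a: Bystander: small amber paint jar, 34 mm wide, 50 mm tall. Not to be disturbed.
- paint_b: Bystander: small grey paint jar, 34 mm wide, 50 mm tall. Not to be disturbed.
- thinner: Bystander: amber thinner bottle, 54 mm wide, 140 mm tall, standing beyond the gap between tray and kit box. Not to be disturbed.
- tape: Bystander: paper tape roll lying flat, 60 mm wide, 18 mm high, beyond the kit box. Not to be disturbed.
- glue: Bystander: blue glue bottle, 32 mm wide, 60 mm tall, beyond the kit box. Not to be disturbed.
- driver: Bystander: screwdriver, 150 mm long, lying beyond the kit box. Not to be disturbed.
- pliers: Bystander: blue-handled pliers, 145 mm long, lying in front of the kit box. Not to be disturbed.

How it is judged:
On the way, in this order (a step that is already met when the one before it is completed fails the run):
1. the bracket that matches the sample is lifted out of its bin in the fingers (((horizontal distance between sample_L and card_spot below 0.05 m and height (world z) of part_L above 0.06 m and contact force between the fingers and part_L above 0.5 N) or (horizontal distance between sample_T and card_spot below 0.05 m and height (world z) of part_T above 0.06 m and contact force between the fingers and part_T above 0.5 N) or (horizontal distance between sample_U and card_spot below 0.05 m and height (world z) of part_U above 0.06 m and contact force between the fingers and part_U above 0.5 N) or (horizontal distance between sample_Z and card_spot below 0.05 m and height (world z) of part_Z above 0.06 m and contact force between the fingers and part_Z above 0.5 N))), for 0.1 s.
2. still gripped, it holds both flaps open (((horizontal distance between sample_L and card_spot below 0.05 m and z of part_L in the frame of kit_box below 0.105 m and horizontal distance between part_L and box_mouth below 0.09 m and contact force between the fingers and part_L above 0.5 N and value of joint each of flap_a, flap_b above 0.4 rad) or (horizontal distance between sample_T and card_spot below 0.05 m and z of part_T in the frame of kit_box below 0.105 m and horizontal distance between part_T and box_mouth below 0.09 m and contact force between the fingers and part_T above 0.5 N and value of joint each of flap_a, flap_b above 0.4 rad) or (horizontal distance between sample_U and card_spot below 0.05 m and z of part_U in the frame of kit_box below 0.105 m and horizontal distance between part_U and box_mouth below 0.09 m and contact force between the fingers and part_U above 0.5 N and value of joint each of flap_a, flap_b above 0.4 rad) or (horizontal distance between sample_Z and card_spot below 0.05 m and z of part_Z in the frame of kit_box below 0.105 m and horizontal distance between part_Z and box_mouth below 0.09 m and contact force between the fingers and part_Z above 0.5 N and value of joint each of flap_a, flap_b above 0.4 rad))), for 0.1 s.
At the end, for the whole second after the job is handed in: The bracket matching the sample is at rest in the kit box, its origin under 70 mm over the box's underside and within the walls; both flaps are shut (under 0.12 rad); the other three brackets are within 40 mm of where they began (((horizontal distance between sample_L and card_spot below 0.05 m and z of part_L in the frame of kit_box between 0 and 0.07 m and linear speed of part_L below 0.03 m/s and x of part_L in the frame of kit_box between -0.062 and 0.062 m and y of part_L in the frame of kit_box between -0.087 and 0.087 m and not (distance of part_T from where it was at the start of the episode above 0.04 m) and not (distance of part_U from where it was at the start of the episode above 0.04 m) and not (distance of part_Z from where it was at the start of the episode above 0.04 m)) or (horizontal distance between sample_T and card_spot below 0.05 m and z of part_T in the frame of kit_box between 0 and 0.07 m and linear speed of part_T below 0.03 m/s and x of part_T in the frame of kit_box between -0.062 and 0.062 m and y of part_T in the frame of kit_box between -0.087 and 0.087 m and not (distance of part_L from where it was at the start of the episode above 0.04 m) and not (distance of part_U from where it was at the start of the episode above 0.04 m) and not (distance of part_Z from where it was at the start of the episode above 0.04 m)) or (horizontal distance between sample_U and card_spot below 0.05 m and z of part_U in the frame of kit_box between 0 and 0.07 m and linear speed of part_U below 0.03 m/s and x of part_U in the frame of kit_box between -0.062 and 0.062 m and y of part_U in the frame of kit_box between -0.087 and 0.087 m and not (distance of part_L from where it was at the start of the episode above 0.04 m) and not (distance of part_T from where it was at the start of the episode above 0.04 m) and not (distance of part_Z from where it was at the start of the episode above 0.04 m)) or (horizontal distance between sample_Z and card_spot below 0.05 m and z of part_Z in the frame of kit_box between 0 and 0.07 m and linear speed of part_Z below 0.03 m/s and x of part_Z in the frame of kit_box between -0.062 and 0.062 m and y of part_Z in the frame of kit_box between -0.087 and 0.087 m and not (distance of part_L from where it was at the start of the episode above 0.04 m) and not (distance of part_T from where it was at the start of the episode above 0.04 m) and not (distance of part_U from where it was at the start of the episode above 0.04 m))) and value of joint each of flap_a, flap_b below 0.12 rad); the robot touches nothing.
It fails at once if a bystander was moved by more than 40 mm (distance of any of paint_a, paint_b, thinner, tape, glue, driver, pliers from where it was at the start of the episode above 0.04 m).
It fails at once if a bystander was tipped over (angle between any of paint_a, paint_b, thinner, tape, glue's own z axis and vertical above 0.6 rad).
It fails at once if a bracket of another shape was taken from its bin ((not (horizontal distance between sample_L and card_spot below 0.05 m) and height (world z) of part_L above 0.05 m) or (not (horizontal distance between sample_T and card_spot below 0.05 m) and height (world z) of part_T above 0.05 m) or (not (horizontal distance between sample_U and card_spot below 0.05 m) and height (world z) of part_U above 0.05 m) or (not (horizontal distance between sample_Z and card_spot below 0.05 m) and height (world z) of part_Z above 0.05 m)).
It also fails if it takes over 48 s, if anything falls off the work surface, if the arm or the gripper's body presses on something with over 40 N, if the wrist force passes 120 N, or if a joint passes its speed limit or range.

## Robot

A 6-joint arm with a two-finger parallel gripper is mounted at the origin on the work surface. World frame = base frame: x ahead of the robot, y to its left, z up, the work surface at z = 0. Lengths are in m, angles in rad, forces in N, time in s.
With the tool pointing down it reaches from about 0.35 to 0.85 m from the base axis. Payload 8.1 kg.
Tool frame: the origin (TCP) lies on the centre line of the jaws, within the pads' length; the fingertips stand robot.tip_reach ahead of it and the grasp point (between the pads) lies 5 mm behind it (robot.tip_reach is the distance from the TCP to the fingertips, in m); z points along the fingers, y is the direction in which the jaws open and shut (so a half turn about z gives the same grasp; the last joint's range is limited). The gripper opens to 93 mm and grips with 3 to 60 N. Pads are 15 mm wide; open, the fingers measure 128 mm over their backs; the gripper's body (75 mm by 188 mm) begins 65 mm behind the grasp point.
Start: joints at [1.066, 0.13, 1.488, -0, 1.523, -0.085], TCP at [0.245, 0.548, 0.233] pointing down, gripper open.
Joint ranges: [-2.96, 2.96], [-0.89, 2.26], [0.02, 2.5], [-1.34, 4.48], [0, 2.73], [-2.66, 2.66]. Speed limits (rad/s): [2.39, 2.39, 2.79, 3.14, 3.14, 3.14].

## Interface

Orientations are given as a rotation vector (axis times angle).
In Python, from plant import sensors, read_camera, robot gives the robot as it stands.
- The arm moves only by the tool play_rows, never from a script. Its argument "series" is a list that holds one entry, the list of rows, each a list of 5 numbers: the closure, from -1 (fully open) to 1 (shut), then the shift along the world's x, y, z in m, then the turn about the world's z in rad. A call has 1 to 8 rows; each row is the pose to reach, as a shift and turn from the pose commanded when the call began; what a row does not reach only later rows make up. A row lasts 1/10 s, in which the tool goes at most 50 mm and 8.59 degrees, less where a joint would pass 70% of its speed; a pose out of reach is approached as far as the arm can. A call with a gripper value outside its range is refused whole. The fingers move at their own pace and stop on an object; "force" is the grip in N (left out, the last holds). Time passes only in rows, so rows that repeat a pose let the fingers close. It gives the time, the measured TCP pose, the force and the opening at its end, in the units of the state.
- sensors.read_state(): the state, without advancing time (a new reading comes with each control period).
- read_camera(name): name is "scene" or "top"; returns a dict with "color" (384x512x3 uint8, red, green, blue), "range_z" (384x512 float32, m along the optical axis (not along the pixel's ray), 0 where there is no reading), "intrinsics" (3x3 intrinsics, pixels), "D" ([k1, k2, p1, p2, k3] as OpenCV has them; the pictures are not rectified), "rvec" (rotation vector, rad) and "tvec" (3), from world to camera coordinates, as OpenCV has them. Camera axes: x right, y down, z forward; pixel columns grow to the right and rows downward; lengths in m; the calibration is good to about 2 mm. A picture is of the moment at which its call begins.
- robot.close_job(): hands the job in, once; it reports no verdict.
The state is a dict: "t": time; "q": joint angles; "dq": joint speeds; "joint_torque": joint torques, N m; "tool_pos": TCP position; "orientation": TCP orientation; "force": force on the tool from outside, world axes, zero at the start; "wrist_torque": the same for the moment, N m; "opening": finger opening in m.
Only numpy, scipy, OpenCV 4.12 (cv2) and the standard library are available. Lean on these libraries where they do the work, as an engineer would, in place of code of your own. Each camera call takes 0.05 s, during which the arm holds its last target.

## Working session

There is one attempt and no reset: what is moved stays moved. The work goes in short steps, Python scripts to look and compute and a tool call to move; the robot and the scene stay as the last step left them, time stands still between calls to the robot, and variables do not carry over. Pictures are saved under pics/ and viewed, and the job is handed in when it is done.

Besides the shell and the picture viewer there is one more tool, called as name(argument=value, ...) on one line, values as JSON. play_rows: Moves the arm, as the interface text tells. Its arguments: {"type":"object","properties":{"series":{"type":"array","items":{"type":"array","items":{"type":"array","items":{"type":"number"}}}},"force":{"type":"number"}},"required":["series"]}

```bash
mkdir -p pics; cat > h.py <<'E'
import numpy as np, cv2
from plant import sensors, read_camera, robot
def grab(n,tag):
    c=read_camera(n); np.save(f'/tmp/{tag}.npy',c,allow_pickle=True)
    return c
def ld(tag): return np.load(f'/tmp/{tag}.npy',allow_pickle=True).item()
def save(img,name,s=1.5):
    cv2.imwrite('pics/'+name,cv2.resize(img[...,::-1],None,fx=s,fy=s,interpolation=cv2.INTER_CUBIC))
def cloud(c):
    h,w=c['range_z'].shape
    u,v=np.meshgrid(np.arange(w),np.arange(h))
    p=cv2.undistortPoints(np.stack([u,v],-1).reshape(-1,1,2).astype(np.float64),c['intrinsics'],c['D']).reshape(h,w,2)
    z=c['range_z'][...,None]
    P=np.concatenate([p*z,z],-1)
    R=cv2.Rodrigues(c['rvec'])[0]
    W=(P-np.ravel(c['tvec']))@R
    W[c['range_z']==0]=np.nan
    return W
E
python3 - <<'E'
from h import *
s=sensors.read_state(); print(s, robot.tip_reach)
for n in('top','scene'):
    c=grab(n,n+'0'); save(c['color'],n+'0.png'); print(n,c['rvec'],c['tvec'],c['D'],c['intrinsics'])
E
```

```text
{'t': 0.0, 'q': array([ 1.06561256e+00,  1.31156864e-01,  1.48931994e+00,  8.21055042e-06,
        1.52299990e+00, -8.54269505e-02]), 'dq': array([ 7.64858730e-05, -1.03127978e-03,  1.89750886e-04, -3.92444225e-04,
       -1.66217887e-03, -3.39895685e-04]), 'joint_torque': array([-1.41508858e-04, -5.59850514e+01, -4.91757202e+01,  7.67656881e-02,
        3.59041651e-02, -1.57533818e-04]), 'tool_pos': array([0.24424049, 0.54742083, 0.23156768]), 'orientation': array([-6.54406960e-01, -3.07210901e+00,  2.82710365e-03]), 'force': array([-0.62579965, -0.02885227, -0.51537043]), 'wrist_torque': array([-0.00875096,  0.04180222, -0.00701315]), 'opening': 0.09328391473899811} 0.014
top [ 2.16465799 -2.14781769  0.14059817] [-0.02052159  0.57802223  1.76458656] [-0.02384166  0.          0.          0.          0.        ] [[470.09637007   0.         258.26433473]
 [  0.         470.09637007 190.24510226]
 [  0.           0.           1.        ]]
scene [ 2.19803996  0.77217332 -0.3754578 ] [-0.43117712 -0.14149301  1.89526887] [-0.02409869  0.          0.          0.          0.        ] [[455.11404255   0.         255.30985782]
 [  0.         455.11404255 194.79677208]
 [  0.           0.           1.        ]]
```

View pics/top0.png

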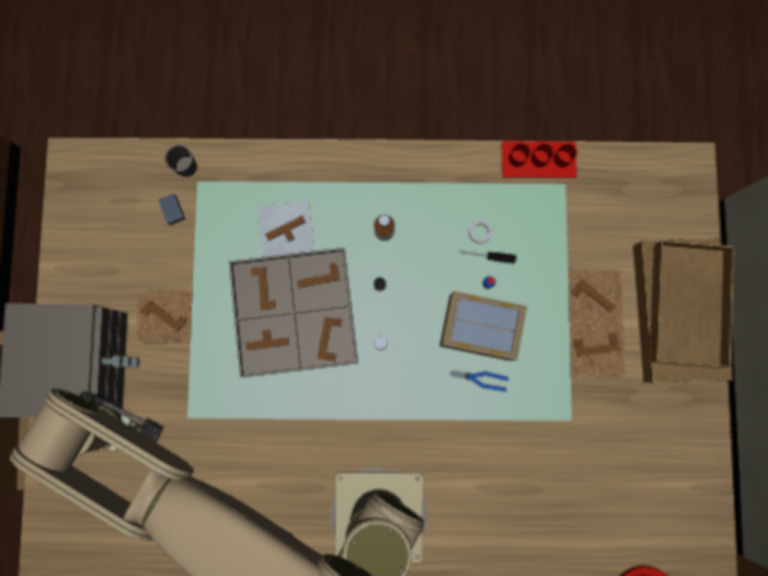

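View pics/scene0.png

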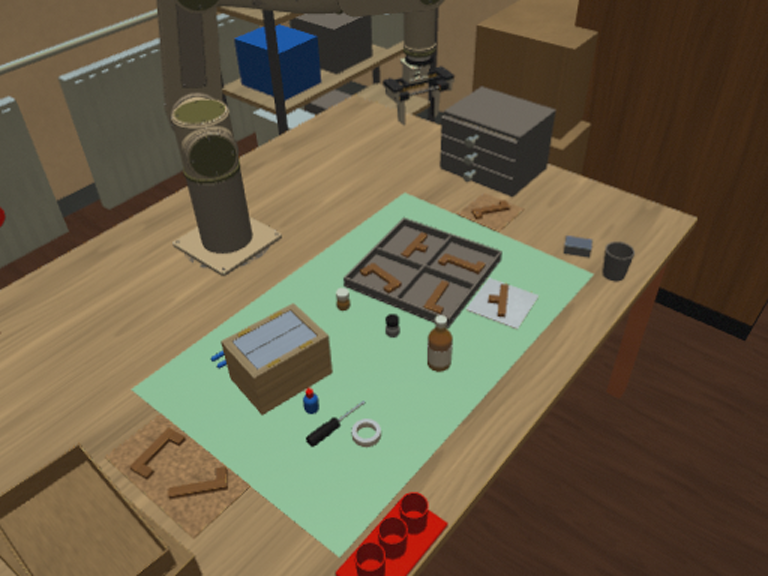

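The sample on the card (top view, about 287,229) is a T. The matching T part is in the near-left bin (about 267,342), and the kit box is at about (484,326). Next I'll enlarge both and measure them.

```bash
python3 - <<'E'
from h import *
c=ld('top0'); W=cloud(c); im=c['color']
a=im[205:260,150:245]; b=im[185:245,288:358]
A=cv2.resize(a,None,fx=6,fy=6,interpolation=cv2.INTER_CUBIC); B=cv2.resize(b,None,fx=6,fy=6,interpolation=cv2.INTER_CUBIC)
save(A,'cT.png',1); save(B,'cB.png',1)
# T: orange pixels within the bin region
hsv=cv2.cvtColor(im,cv2.COLOR_RGB2HSV)
m=(hsv[...,1]>110)&(hsv[...,0]<20)
sub=np.zeros_like(m); sub[214:242,160:196]=1; m&=sub
pts=W[m]; print(m.sum(), np.nanmedian(pts,0), np.nanpercentile(pts[:,2],[5,50,95]))
# project to plane z=.018 & fit T model
P=pts[:,:2]; P=P[~np.isnan(P[:,0])]
from scipy.optimize import minimize
u=np.argwhere(m)[:,::-1].astype(float)
# render-based fit: IoU of projected T outline
def outline(x,y,t,z):
    o=np.array([[-55,-10],[55,-10],[55,10],[10,10],[10,36],[-10,36],[-10,10],[-55,10]])/1000
    R=np.array([[np.cos(t),-np.sin(t)],[np.sin(t),np.cos(t)]])
    q=o@R.T+[x,y]; return np.c_[q,np.full(8,z)]
S=8
def cost(p,z=.018):
    q=cv2.projectPoints(outline(*p,z),c['rvec'],c['tvec'],c['intrinsics'],c['D'])[0].reshape(-1,2)
    M=np.zeros((60*S,60*S),np.uint8); cv2.fillPoly(M,[np.round((q-[150,200]+.5)*S*16).astype(np.int32)],1,shift=4)
    M=cv2.resize(M.astype(np.float32),(60,60),interpolation=cv2.INTER_AREA)
    return np.abs(M-m[200:260,150:210]).sum()
c0=P.mean(0); best=None
for t in np.arange(0,6.28,.2):
    r=minimize(cost,[*c0,t],method='Nelder-Mead',options=dict(initial_simplex=np.array([[*c0,t],[c0[0]+.01,c0[1],t],[c0[0],c0[1]+.01,t],[*c0,t+.2]])))
    if best is None or r.fun<best.fun: best=r
print('T',best.x,best.fun)
# box top
bz=(W[...,2]>.105)&(W[...,2]<.14); s2=np.zeros_like(bz); s2[180:250,285:362]=1; bz&=s2
q=W[bz]; r=cv2.minAreaRect((q[:,:2]*1000).astype(np.float32)); print('box',bz.sum(),r,q[:,2].mean())
# tray rim
tz=(W[...,2]>.024)&(W[...,2]<.045); s3=np.zeros_like(bz); s3[160:255,150:242]=1; tz&=s3
r=cv2.minAreaRect((W[tz][:,:2]*1000).astype(np.float32)); print('tray',r)
E
```

```text
134 [0.43197508 0.29354237 0.01756628] [0.00872239 0.01756628 0.02521572]
T [0.42949018 0.29234209 4.81669428] 53.921875
box 1836 ((472.83673095703125, -252.6898956298828), (185.44522094726562, 134.64236450195312), 78.82723999023438) 0.11852388490253762
tray ((510.4327087402344, 226.53134155273438), (301.1047058105469, 301.38885498046875), 7.567754745483398)
```

View pics/cT.png

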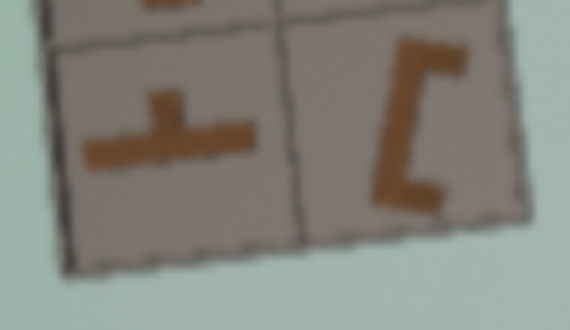

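View pics/cB.png

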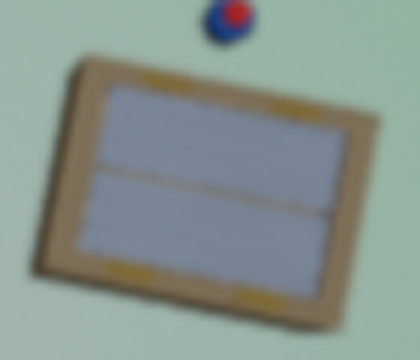

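```bash
python3 - <<'E'
from h import *
from scipy.optimize import minimize
c=ld('top0'); im=c['color'].astype(float)
# soft mask: saturation-like (r-b)/r normalised between floor and part
sat=(im[...,0]-im[...,2])/im[...,0].clip(1)
roi=(slice(200,260),slice(150,210))
s=sat[roi]; print(np.percentile(s[14:42,12:44],[10,50,90,97]))
lo,hi=np.percentile(s[14:42,12:44],50),np.percentile(s[14:42,12:44],96)
m=np.clip((s-lo)/(hi-lo),0,1); keep=np.zeros_like(m); keep[14:38,11:44]=1
def outline(x,y,t,z):
    o=np.array([[-55,-10],[55,-10],[55,10],[10,10],[10,36],[-10,36],[-10,10],[-55,10]])/1000
    R=np.array([[np.cos(t),-np.sin(t)],[np.sin(t),np.cos(t)]])
    return np.c_[o@R.T+[x,y],np.full(8,z)]
S=8
def ren(p,z=.018):
    q=cv2.projectPoints(outline(*p,z),c['rvec'],c['tvec'],c['intrinsics'],c['D'])[0].reshape(-1,2)
    M=np.zeros((60*S,60*S),np.uint8); cv2.fillPoly(M,[np.round((q-[150,200]+.5)*S*16).astype(np.int32)],1,shift=4)
    return cv2.GaussianBlur(cv2.resize(M.astype(np.float32),(60,60),interpolation=cv2.INTER_AREA),(0,0),.8)
cost=lambda p:(((ren(p)-m)*keep)**2).sum()
best=None
for t in np.arange(4.2,5.4,.15):
    x0=np.array([.427,.292,t]); r=minimize(cost,x0,method='Nelder-Mead',options=dict(initial_simplex=np.array([x0,x0+[.01,0,0],x0+[0,.01,0],x0+[0,0,.2]])))
    if best is None or r.fun<best.fun: best=r
print('T',best.x,best.fun,m[14:38,11:44].sum(),ren(best.x).sum())
p=best.x; n=np.array([-np.sin(p[2]),np.cos(p[2])]); g=p[:2]+.023*n; print('grasp',g)
st=sensors.read_state(); R=cv2.Rodrigues(st['orientation'])[0]; print(R.round(3)); ty=R[:2,1]; yaw=np.arctan2(ty[1],ty[0])
d=(p[2]-yaw+np.pi/2)%np.pi-np.pi/2; print('yawtool',yaw,'turn',d,'shift',g-st['tool_pos'][:2], st['tool_pos'])
o=cv2.projectPoints(outline(*p,.018),c['rvec'],c['tvec'],c['intrinsics'],c['D'])[0].reshape(-1,2)
gp=cv2.projectPoints(np.array([[*g,.018]]),c['rvec'],c['tvec'],c['intrinsics'],c['D'])[0].reshape(-1,2)
a=cv2.resize(c['color'][205:260,150:215],None,fx=10,fy=10,interpolation=cv2.INTER_CUBIC)
cv2.polylines(a,[((o-[150,205]+.5)*10).astype(np.int32)],True,(255,255,0),1)
cv2.circle(a,tuple(((gp[0]-[150,205]+.5)*10).astype(int)),4,(0,0,255),-1)
save(a,'fit.png',1)
E
```

```text
[0.11290323 0.12       0.52704934 0.57843137]
T [0.42944226 0.29214411 4.85176422] 2.5130777493176875 166.6232104851705 187.73438
grasp [0.45221922 0.29533938]
[[-0.913  0.408 -0.001]
 [ 0.408  0.913 -0.001]
 [ 0.    -0.002 -1.   ]]
yawtool 1.1509785835599868 turn 0.5591929811401162 shift [ 0.20792497 -0.25214717] [0.24429425 0.54748655 0.2316908 ]
```

View pics/fit.png

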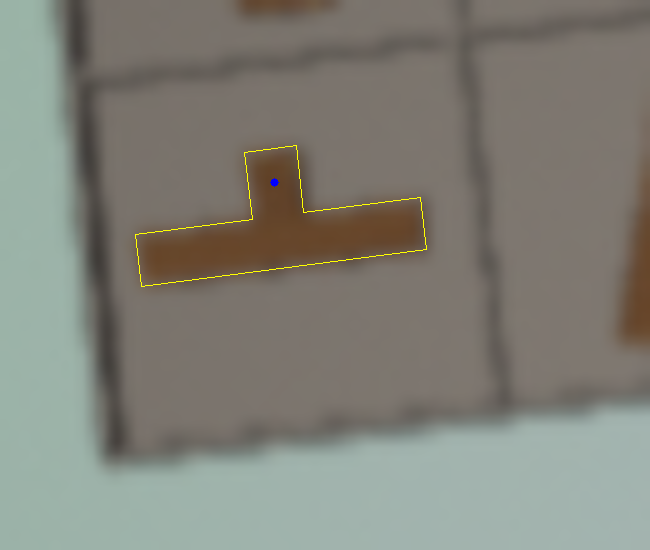

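The fitted outline lies on the T, with the grasp point on its arm at (274,183) in the crop. The plan is to grip the arm across its width. I'm moving above it now.

play_rows(series=[[[-0.2, 0.03, -0.036, 0, 0.08], [-0.2, 0.06, -0.072, 0, 0.16], [-0.2, 0.09, -0.108, 0, 0.24], [-0.2, 0.12, -0.144, 0, 0.32], [-0.2, 0.15, -0.18, 0, 0.4], [-0.2, 0.18, -0.216, 0, 0.48], [-0.2, 0.208, -0.252, 0, 0.56], [-0.2, 0.208, -0.252, 0, 0.56]]], force=40)

```text
t: 0.9
tool_pos: [0.4553, 0.2915, 0.2322]
orientation: [-0.216, 3.134, -0.003]
force: [0.0, 0.7, -0.2]
opening: 0.0562
```

play_rows(series=[[[-0.2, 0, 0, -0.03, 0], [-0.2, 0, 0, -0.06, 0], [-0.2, 0, 0, -0.09, 0], [-0.2, 0, 0, -0.12, 0], [-0.2, 0, 0, -0.14, 0], [-0.2, 0, 0, -0.15, 0], [-0.2, 0, 0, -0.15, 0], [-0.2, 0, 0, -0.15, 0]]])

```text
t: 1.7
tool_pos: [0.4528, 0.2964, 0.0835]
orientation: [-0.22, 3.133, 0.001]
force: [-0.2, 0.7, 0.0]
opening: 0.0556
```

```bash
python3 - <<'E'
from h import *
s=sensors.read_state(); R=cv2.Rodrigues(s['orientation'])[0]
print(s['tool_pos'],R[:,1],np.arctan2(R[1,1],R[0,1]),s['opening'],s['force'],s['q'])
c=grab('scene','s1'); save(c['color'][130:220,220:350],'s1.png',5)
E
```

```text
[0.45282032 0.29643804 0.08352459] [-1.39724424e-01  9.90190358e-01  3.75245407e-04] 1.7109794402090275 0.055637927577786905 [-0.23176538  0.66287358  0.03738435] [ 4.84837518e-01  9.58668428e-02  1.80676143e+00  8.80236066e-05
  1.23808553e+00 -1.22617048e+00]
```

View pics/s1.png

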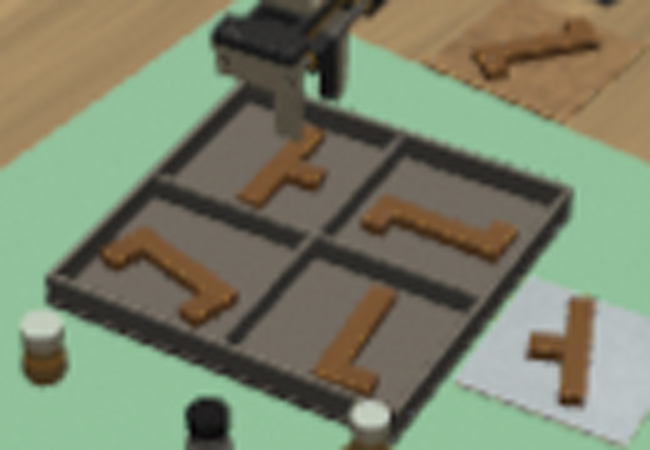

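The fingers hang over the T's arm, in the left bin in this view at about (290,130). Descending.

play_rows(series=[[[-0.2, 0, 0, -0.025, 0], [-0.2, 0, 0, -0.045, 0], [-0.2, 0, 0, -0.055, 0], [-0.2, 0, 0, -0.06, 0], [-0.2, 0, 0, -0.06, 0]]])

```text
t: 2.25
tool_pos: [0.4527, 0.2961, 0.023]
orientation: [-0.22, 3.134, 0.0]
force: [0.1, -0.3, 0.3]
opening: 0.0557
```

```bash
python3 - <<'E'
from h import *
s=sensors.read_state(); print(s['tool_pos'],s['opening'],s['force'])
c=grab('scene','s2'); save(c['color'][140:190,240:310],'s2.png',10)
E
```

```text
[0.45274755 0.296075   0.02297199] 0.05573166944004654 [ 0.08778901 -0.33034232  0.31585398]
```

View pics/s2.png

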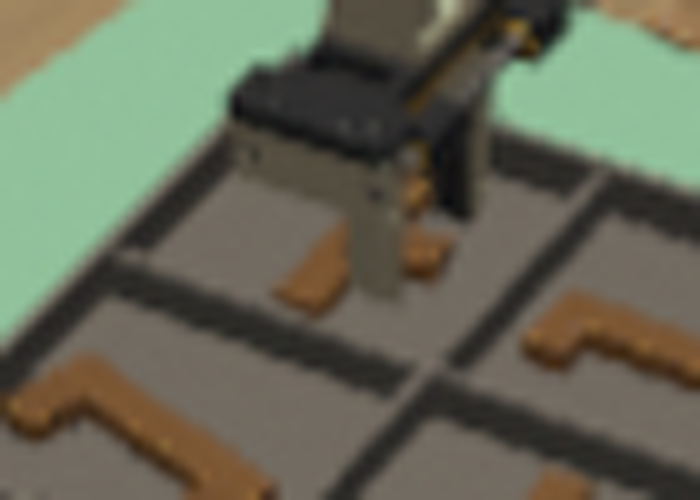

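The fingers straddle the arm, and its end pokes out past the finger at about (430,255). Closing, then lifting.

play_rows(series=[[[1, 0, 0, 0, 0], [1, 0, 0, 0, 0], [1, 0, 0, 0, 0], [1, 0, 0, 0, 0], [1, 0, 0, 0, 0], [1, 0, 0, 0, 0]]], force=40)

```text
t: 2.9
tool_pos: [0.4526, 0.2959, 0.0228]
orientation: [-0.22, 3.134, 0.0]
force: [-0.6, -0.6, 1.4]
opening: 0.0197
```

play_rows(series=[[[1, 0, 0, 0.01, 0], [1, 0, 0, 0.03, 0], [1, 0, 0, 0.06, 0], [1, 0, 0, 0.1, 0], [1, 0, 0, 0.14, 0], [1, 0, 0, 0.18, 0], [1, 0, 0, 0.2, 0], [1, 0, 0, 0.2, 0]]])

```text
t: 3.7
tool_pos: [0.4545, 0.297, 0.2278]
orientation: [-0.22, 3.127, 0.005]
force: [-0.1, -0.1, -0.5]
opening: 0.0194
```

```bash
python3 - <<'E'
from h import *
s=sensors.read_state(); R=cv2.Rodrigues(s['orientation'])[0]; print(s['tool_pos'],s['opening'],s['force'],np.arctan2(R[1,1],R[0,1]))
c=grab('scene','s3'); save(c['color'][80:200,220:350],'s3.png',5)
E
```

```text
[0.45448635 0.29703388 0.22781629] 0.019441454535265676 [-0.05525184 -0.12729879 -0.45358356] 1.7111429307841748
```

View pics/s3.png

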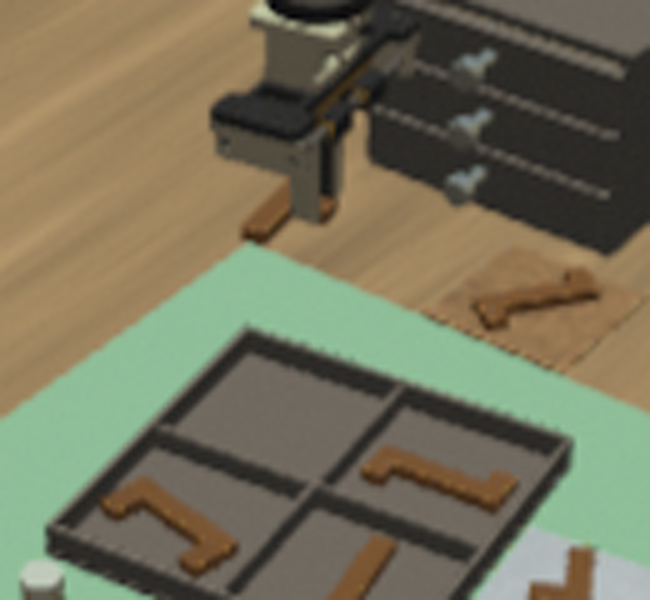

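The T is held level. Carrying it over the box with a turn of −0.335.

play_rows(series=[[[1, 0.005, -0.02, 0, -0.02], [1, 0.01, -0.055, 0, -0.04], [1, 0.01, -0.095, 0, -0.06], [1, 0.015, -0.135, 0, -0.08], [1, 0.015, -0.175, 0, -0.1], [1, 0.02, -0.215, 0, -0.12], [1, 0.02, -0.255, 0, -0.15], [1, 0.02, -0.28, 0, -0.17]]], force=50)

```text
t: 4.55
tool_pos: [0.4712, 0.0135, 0.2205]
orientation: [-0.051, -3.138, 0.001]
force: [-1.0, -0.8, 0.2]
opening: 0.0194
```

play_rows(series=[[[1, 0.0, -0.03, 0, -0.02], [1, 0.0, -0.07, 0, -0.05], [1, 0.005, -0.11, 0, -0.08], [1, 0.005, -0.15, 0, -0.1], [1, 0.01, -0.19, 0, -0.13], [1, 0.01, -0.23, 0, -0.15], [1, 0.01, -0.26, 0, -0.165], [1, 0.01, -0.27, 0, -0.165]]])

```text
t: 5.35
tool_pos: [0.481, -0.2562, 0.2202]
orientation: [-0.31, -3.123, -0.002]
force: [-0.1, -0.1, 0.0]
opening: 0.0191
```

play_rows(series=[[[1, 0, 0, 0, 0], [1, 0, 0, 0, 0], [1, 0, 0, 0, 0]]])

```text
t: 5.65
tool_pos: [0.4825, -0.2526, 0.2222]
orientation: [-0.303, -3.126, -0.001]
force: [0.3, -0.2, -0.6]
opening: 0.0194
```

```bash
python3 - <<'E'
from h import *
s=sensors.read_state(); R=cv2.Rodrigues(s['orientation'])[0]; print(s['tool_pos'],s['opening'],s['force'],np.arctan2(R[1,1],R[0,1])%np.pi,s['q'])
c=grab('top','t4'); save(c['color'][170:270,270:370],'t4.png',6)
c=grab('scene','s4'); save(c['color'][130:290,100:260],'s4.png',3.7)
E
```

```text
[ 0.48254675 -0.25259375  0.22219477] 0.019354446778080653 [ 0.34834718 -0.15350084 -0.64412535] 1.3775141055453022 [-5.76646277e-01 -1.33131996e-02  1.65659338e+00  3.96449386e-04
  1.49923977e+00 -1.95418916e+00]
```

View pics/t4.png

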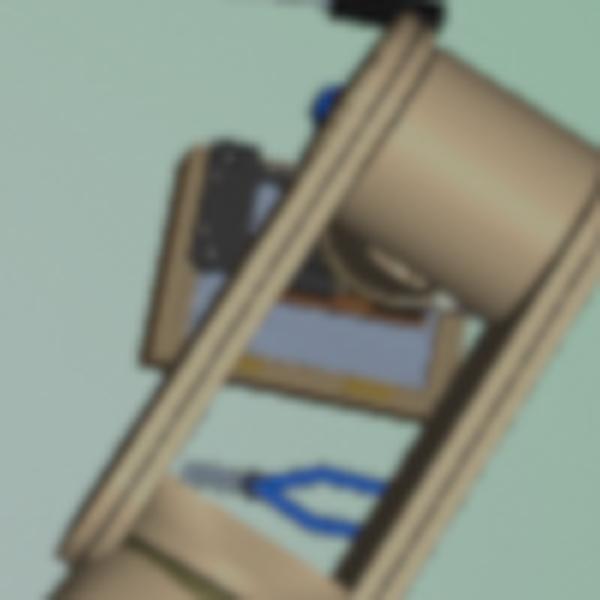

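View pics/s4.png

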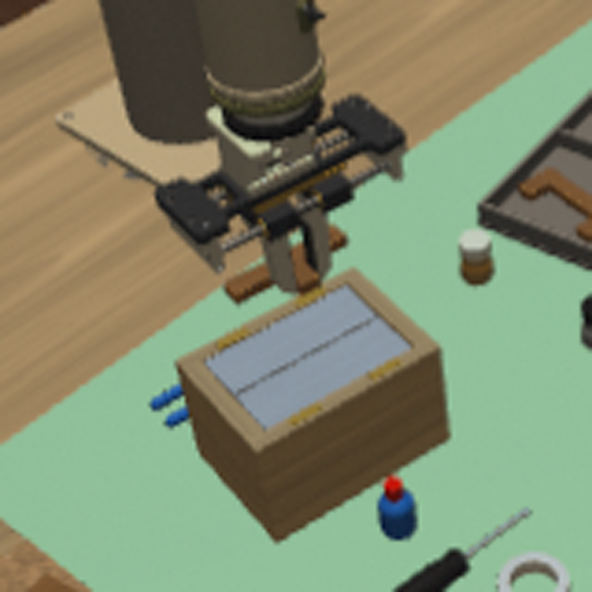

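The T is over the box, parallel to it. Descending through the flaps.

play_rows(series=[[[1, 0, -0.002, -0.03, 0], [1, 0, -0.002, -0.06, 0], [1, 0, -0.002, -0.075, 0], [1, 0, -0.002, -0.09, 0], [1, 0, -0.002, -0.105, 0], [1, 0, -0.002, -0.115, 0], [1, 0, -0.002, -0.115, 0]]])

```text
t: 6.45
tool_pos: [0.4821, -0.2559, 0.1065]
orientation: [-0.305, -3.126, -0.001]
force: [-0.3, 0.6, -0.3]
opening: 0.0194
```

```bash
python3 - <<'E'
from h import *
s=sensors.read_state(); R=cv2.Rodrigues(s['orientation'])[0]; print(s['tool_pos'],s['opening'],s['force'],s['wrist_torque'],np.arctan2(R[1,1],R[0,1])%np.pi)
c=grab('scene','s5'); save(c['color'][160:280,130:250],'s5.png',5)
E
```

```text
[ 0.48213754 -0.25585165  0.10651175] 0.019357683932596546 [-0.25248038  0.55410685 -0.30086901] [ 0.02818428 -0.08715996 -0.08183311] 1.3760023895326003
```

View pics/s5.png

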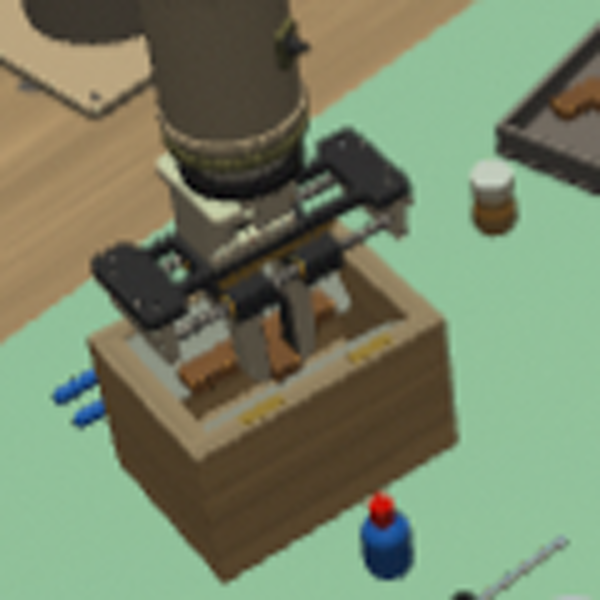

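The T is in the opening with both flaps down and the grip unchanged. Going deeper.

play_rows(series=[[[1, 0, 0, -0.01, 0], [1, 0, 0, -0.02, 0], [1, 0, 0, -0.03, 0], [1, 0, 0, -0.038, 0], [1, 0, 0, -0.042, 0], [1, 0, 0, -0.042, 0], [1, 0, 0, -0.042, 0]]])

```text
t: 7.2
tool_pos: [0.4814, -0.2555, 0.0643]
orientation: [-0.305, -3.124, -0.002]
force: [-0.8, -0.3, -9.8]
opening: 0.0195
```

```bash
python3 - <<'E'
from h import *
s=sensors.read_state(); print(s['tool_pos'],s['opening'],s['force'],s['wrist_torque'])
c=grab('scene','s6'); save(c['color'][160:280,130:250],'s6.png',5)
E
```

```text
[ 0.48139997 -0.25545458  0.06427949] 0.019463736230286032 [-0.80945924 -0.2539644  -9.79407805] [-0.06604587  0.2899394  -0.15383166]
```

View pics/s6.png

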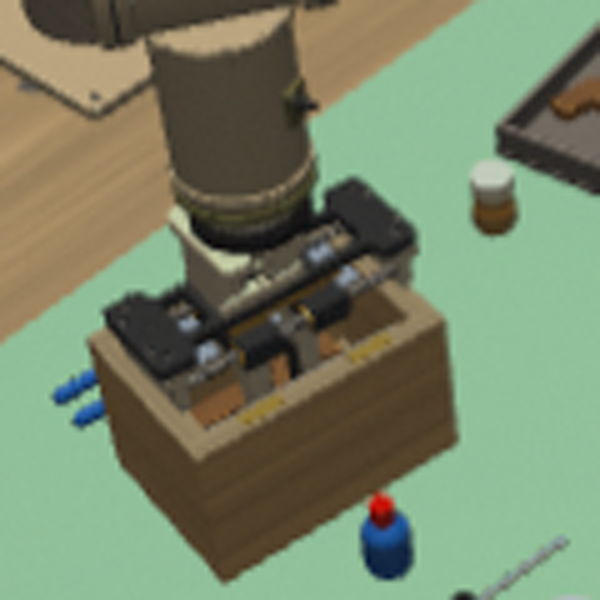

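play_rows(series=[[[1, 0, 0, 0, 0], [1, 0, 0, 0, 0]]])

```text
t: 7.45
tool_pos: [0.4814, -0.2555, 0.0645]
orientation: [-0.305, -3.124, -0.002]
force: [-1.7, -0.6, -13.6]
opening: 0.0192
```

```bash
python3 - <<'E'
from h import *
s=sensors.read_state(); print(s['tool_pos'],s['opening'],s['force'],s['wrist_torque'])
c=ld('s6'); save(c['color'][205:255,145:225],'s6b.png',9)
W=cloud(c); 
for (v,u) in [(240,173),(232,187),(225,200)]: print(u,v,W[v,u])
E
```

```text
[ 0.48142576 -0.25548372  0.06446844] 0.01916799694347658 [ -1.68030727  -0.56229738 -13.56994717] [-0.03572733  0.58197253 -0.1187095 ]
173 240 [ 0.44759803 -0.28578056  0.06078204]
187 232 [ 0.45825699 -0.2327155   0.061343  ]
200 225 [ 0.44342755 -0.16145127  0.02763419]
```

View pics/s6b.png

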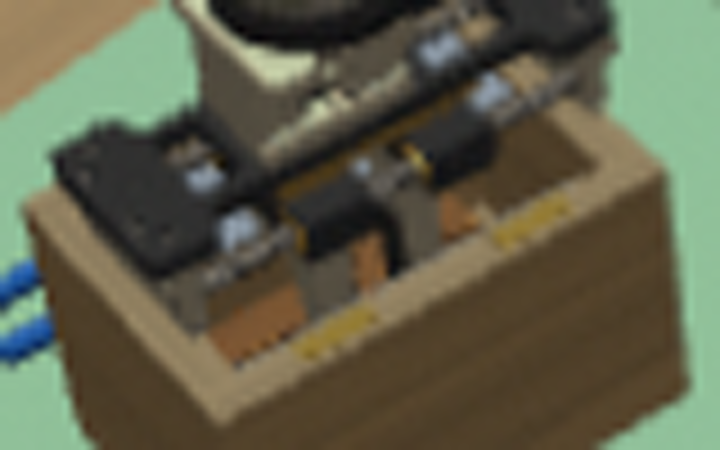

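```bash
python3 - <<'E'
from h import *
for tag in ('s5','s6'):
    c=ld(tag); W=cloud(c); d=W-[.4728,-.2527,0]; t=-.195
    bx=d[...,0]*np.cos(t)+d[...,1]*np.sin(t); by=-d[...,0]*np.sin(t)+d[...,1]*np.cos(t)
    m=(abs(bx)<.062)&(abs(by)<.087)&(W[...,2]<.116)&(W[...,2]>.0)
    print(tag,m.sum())
    for v,u in np.argwhere(m):
        if tag=='s6' or (u+v)%3==0: print((u,v),(np.array([bx[v,u],by[v,u],W[v,u,2]])*1000).round().astype(int),c['color'][v,u])
E
```

```text
s5 640
(np.int64(203), np.int64(211)) [-16  86 116] [148 132 100]
(np.int64(199), np.int64(212)) [-26  76 110] [91 78 56]
(np.int64(197), np.int64(214)) [-27  68 105] [93 89 72]
(np.int64(200), np.int64(214)) [-32  82  93] [78 62 41]
(np.int64(196), np.int64(215)) [-28  65 102] [129 134 119]
(np.int64(199), np.int64(215)) [-42  83  80] [78 62 40]
(np.int64(202), np.int64(215)) [-21  83  96] [88 73 50]
(np.int64(195), np.int64(216)) [-29  61  99] [130 136 122]
(np.int64(198), np.int64(216)) [-27  71  94] [98 90 72]
(np.int64(201), np.int64(216)) [-28  83  86] [77 62 39]
(np.int64(194), np.int64(217)) [-30  57  95] [138 137 117]
(np.int64(197), np.int64(217)) [-28  67  90] [138 144 128]
(np.int64(200), np.int64(217)) [-36  83  74] [79 63 42]
(np.int64(203), np.int64(217)) [-17  83  89] [77 62 40]
(np.int64(193), np.int64(218)) [-16  46 109] [128  99  70]
(np.int64(196), np.int64(218)) [-26  62  91] [141 147 131]
(np.int64(199), np.int64(218)) [-23  72  87] [97 89 72]
(np.int64(202), np.int64(218)) [-19  80  84] [79 63 40]
(np.int64(205), np.int64(218)) [-3 82 95] [83 69 46]
(np.int64(1
[... 28230 characters left out ...]
3  86  52]
(np.int64(171), np.int64(244)) [ -8 -51  60] [119  83  53]
(np.int64(172), np.int64(244)) [ -9 -47  56] [100  71  39]
(np.int64(173), np.int64(244)) [ -4 -46  59] [114  95  72]
(np.int64(174), np.int64(244)) [ 38 -61 106] [135 122  98]
(np.int64(168), np.int64(245)) [ 38 -81 115] [150 132 100]
(np.int64(171), np.int64(245)) [ -5 -53  60] [93 81 68]
(np.int64(172), np.int64(245)) [ 29 -65  97] [136 124 100]
(np.int64(172), np.int64(252)) [ 61 -83 105] [81 64 42]
(np.int64(184), np.int64(252)) [ 62 -44  77] [81 64 40]
(np.int64(185), np.int64(260)) [ 60 -45  38] [80 64 40]
(np.int64(188), np.int64(267)) [ 62 -40   1] [82 65 42]
(np.int64(178), np.int64(273)) [ 61 -78   0] [82 66 42]
```

The reading of about −14 N while holding fits the finger's inner edge (box x ≈ 0) wedging the tip of flap b, which is nearly shut, like a pawl. I'll ease down 4 mm and shift 8 mm toward box +x, away from flap b.

play_rows(series=[[[1, 0, 0, -0.004, 0], [1, 0.004, -0.001, -0.005, 0], [1, 0.008, -0.0015, -0.005, 0], [1, 0.008, -0.0015, -0.005, 0], [1, 0.008, -0.0015, -0.005, 0]]])

```text
t: 7.95
tool_pos: [0.4915, -0.258, 0.0615]
orientation: [0.305, 3.125, -0.001]
force: [-1.7, -0.4, -0.8]
opening: 0.0192
```

```bash
python3 - <<'E'
from h import *
s=sensors.read_state(); print(s['tool_pos'],s['opening'],s['force'],s['wrist_torque'])
c=grab('scene','s7'); save(c['color'][205:255,145:225],'s7.png',9)
c=grab('top','t7'); save(c['color'][170:270,270:370],'t7.png',6)
E
```

```text
[ 0.49153193 -0.25804595  0.06152263] 0.019152042088138553 [-1.68028784 -0.43494884 -0.76156104] [ 0.10834727  0.14778177 -0.00455217]
```

View pics/s7.png

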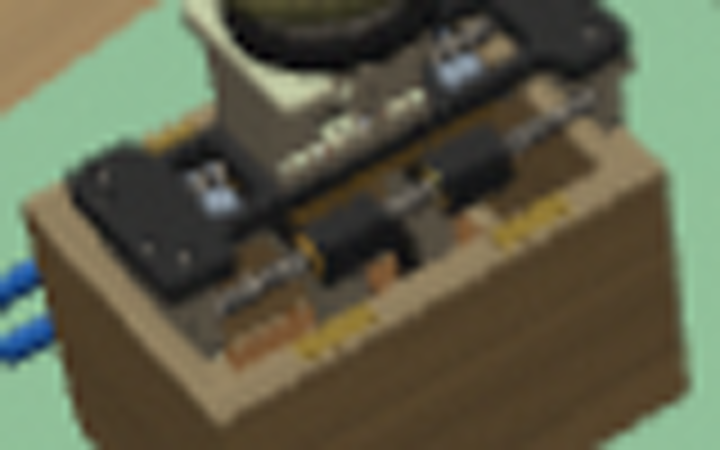

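View pics/t7.png

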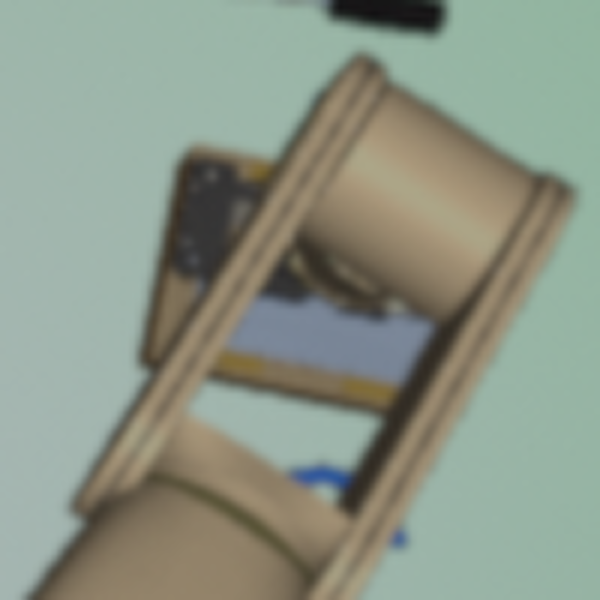

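The force is gone, and the top view shows flap b shut over the T at about (330,330). Releasing now, then withdrawing.

play_rows(series=[[[0.1, 0, 0, 0, 0], [0, 0, 0, 0, 0], [0, 0, 0, 0, 0], [0, 0, 0, 0, 0], [0, 0, 0, 0, 0]]])

```text
t: 8.55
tool_pos: [0.4905, -0.2576, 0.0606]
orientation: [0.305, 3.127, 0.0]
force: [-0.9, 1.7, 0.3]
opening: 0.0462
```

play_rows(series=[[[0, 0, 0, 0.01, 0], [0, 0, 0, 0.02, 0], [0, 0, 0, 0.035, 0], [0, 0, 0, 0.05, 0], [0, 0, 0, 0.05, 0]]])

```text
t: 9.05
tool_pos: [0.493, -0.2591, 0.1151]
orientation: [0.305, 3.12, -0.005]
force: [-0.2, -0.2, 2.8]
opening: 0.0464
```

```bash
python3 - <<'E'
from h import *
s=sensors.read_state(); print(s['tool_pos'],s['opening'],s['force'],s['wrist_torque'])
c=grab('scene','s8'); save(c['color'][190:260,135:235],'s8.png',8)
E
```

```text
[ 0.49295731 -0.25907713  0.11510687] 0.04640264124894669 [-0.15676046 -0.17987197  2.77756286] [-0.0188722   0.01561408  0.01169904]
```

View pics/s8.png

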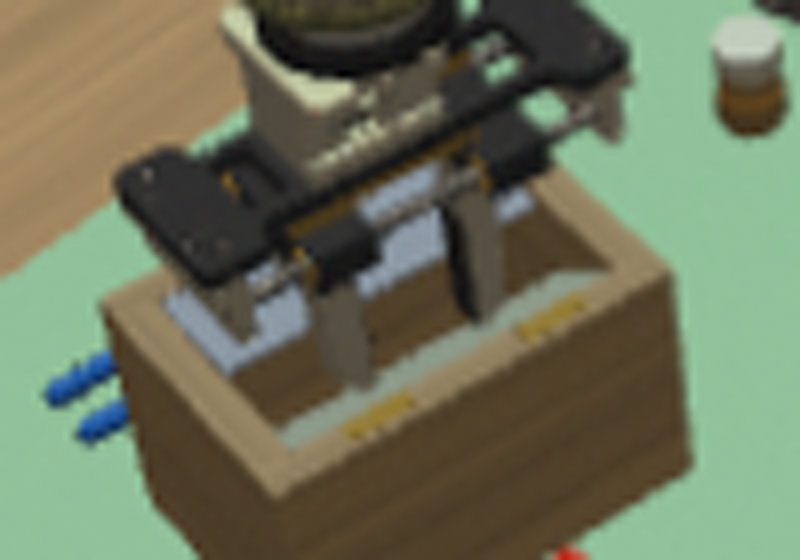

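The fingers are empty and flap a is sliding on them. Withdrawing fully, then swinging aside to see.

play_rows(series=[[[0, 0, 0, 0.02, 0], [0, 0, 0, 0.04, 0], [0, 0, 0, 0.07, 0], [0, 0, 0, 0.11, 0], [0, 0, 0, 0.13, 0], [0, 0, 0.04, 0.13, 0], [0, 0, 0.08, 0.13, 0], [0, 0, 0.12, 0.13, 0]]])

```text
t: 9.9
tool_pos: [0.4907, -0.1366, 0.2407]
orientation: [0.307, 3.125, -0.0]
force: [1.3, 0.6, -0.2]
opening: 0.0466
```

play_rows(series=[[[0, -0.01, 0.05, 0, 0], [0, -0.02, 0.09, 0, 0], [0, -0.03, 0.13, 0, 0], [0, -0.04, 0.16, 0, 0], [0, -0.04, 0.16, 0, 0], [0, -0.04, 0.16, 0, 0]]])

```text
t: 10.5
tool_pos: [0.4508, 0.0227, 0.2408]
orientation: [0.302, 3.126, -0.0]
force: [-0.2, 0.2, 0.3]
opening: 0.0463
```

```bash
python3 - <<'E'
from h import *
s=sensors.read_state(); print(s['t'],s['tool_pos'],s['opening'],s['force'])
c=grab('top','t9'); save(c['color'][120:290,120:370],'t9.png',3)
c=grab('scene','s9'); save(c['color'],'s9.png',1.5)
W=cloud(c); d=W-[.4728,-.2527,0]; t=-.195
bx=d[...,0]*np.cos(t)+d[...,1]*np.sin(t); by=-d[...,0]*np.sin(t)+d[...,1]*np.cos(t)
for n,lo,hi in(('a',.005,.045),('b',-.045,-.005)):
    m=(bx>lo)&(bx<hi)&(abs(by)<.065)&(W[...,2]>.02)&(W[...,2]<.2); z=W[...,2][m]; print(n,m.sum(),np.polyfit(bx[m],z,1),np.percentile(z,[2,50,98]))
E
```

```text
10.5 [0.45076175 0.0227462  0.24075094] 0.04633437384195052 [-0.22241806  0.15956014  0.31086391]
a 381 [0.00114163 0.11982401] [0.11571293 0.11983945 0.12411818]
b 361 [-0.01328705  0.11959086] [0.11545999 0.11993168 0.12392319]
```

View pics/t9.png

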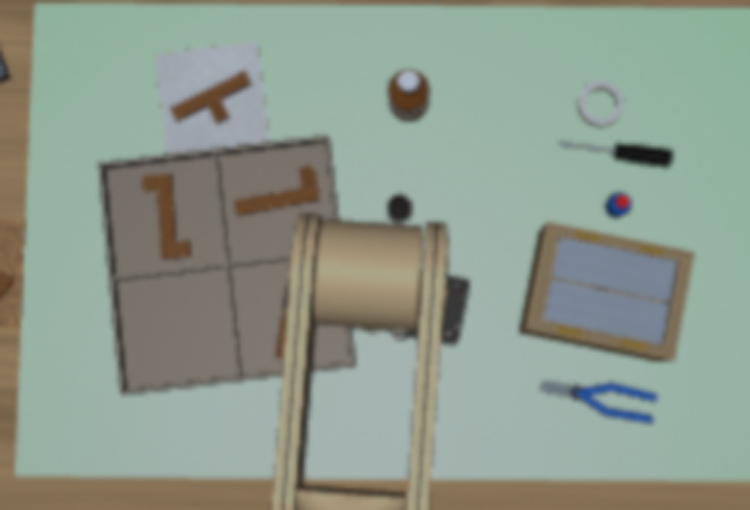

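View pics/s9.png

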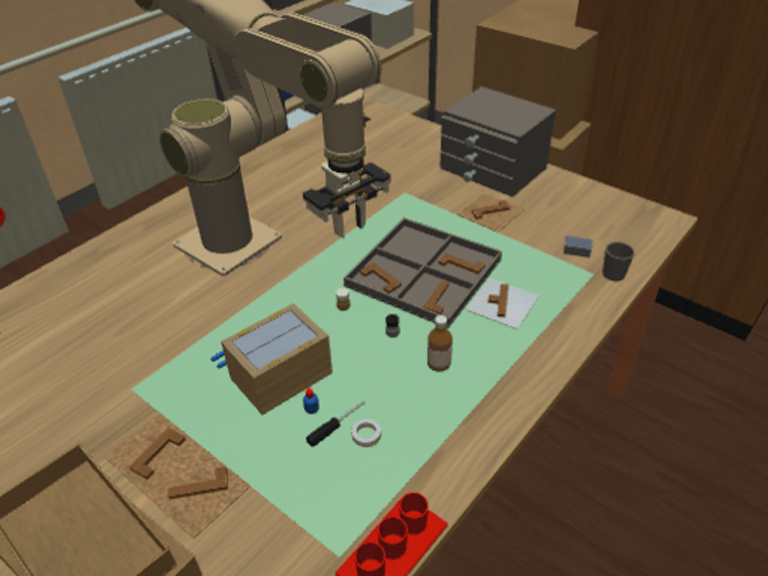

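Both flaps are level, the fingers are empty, the T's bin is empty, and everything else stands where it was. Handing in.

```bash
python3 -c "
from plant import robot
print(robot.close_job())"
```

```text
the job is handed in; nothing more can be done
None
```

The job is handed in. The sample was a T, so I took the T from the near-left bin, gripping it by its arm. I pushed it through both flaps, let go with its upper face about 60 mm below the mouth, and moved the arm clear. It took about 10.5 s of the 48 s.

**Last checks**
- **Flaps:** depth readings put both flaps level at 0.120 m, with slopes within 0.014 rad.
- **Bracket:** the gripper and the T's bin are empty and the T is nowhere on the table. The T in the closed box can't be seen directly, so its rest there is inferred.
- **Everything else:** by eye, the other three brackets and the bystanders are where they were; I did not measure them.

**Force reading:** during insertion the wrist showed about −14 N, most likely a finger edge catching the tip of flap b as it closed. Easing down 5 mm and sideways 8 mm before release cleared it to under 2 N.

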